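# Unlock the drug safe with its key

## Task

Take the key from its stand and put it gently into the keyhole on top of the drug safe; feel for the slot of the core inside, push the key fully home while the drawer is still shut, then turn it clockwise until the hidden bolt lets go and the drawer springs out. Never force the key, leave it fully home in the lock, and do not shift the pot and the small vial that stand nearby.

Things in the scene. Friction and masses are not known exactly. Their poses are not given: they have to be found in the camera images.
- key: Steel key, 60 g, standing upright in its stand. Origin: lower end of the blade, +z up. Flat blade 22 mm (key x) by 5 mm (key y), z = 0 to 10 mm; round barrel 23 mm across (lower edge bevelled) up to z = 28; collar 32 mm across to z = 32; shank 9 mm across; flat bow z = 42 to 70 mm, 30 mm wide (x), 9 mm thick (y). It works either way round (half turn about z).
- key_bow (a point): Point in the middle of the key's bow, 56 mm above its lower end, on its axis: where to hold it, across the 9 mm thickness (key y), from above.
- key_stand: Grey square block 52 x 52 x 38 mm, fixed to the table, with a round hole 25 mm wide, 30 mm deep in its top, in which the key stands with its collar on the block. Origin at the centre of the underside.
- drug_safe: White steel case 130 (x) x 140 (y) x 75 mm, fixed to the table, a drawer in its front (-x) face, a square steel lock plate 46 mm wide standing 4 mm proud of the top. Origin at the centre of the underside, z up.
- keyhole (a point): Mouth of the keyhole: centre of a round bore 25 mm wide in the upper face of the lock plate, 79 mm above the table; axes as the safe's. Two small pips on the plate mark the lock's x line. The bore is round for 18 mm, so the blade enters at any angle, and then meets the core. Fully home, the collar rests on the plate and the key's lower end is 28 mm below this point.
- lock_core (a point): Centre of the core's flat top at rest, 18 mm below the keyhole (point fixed to the safe, does not turn). Its slot, 7 mm wide, stands up to 0.8 rad off the lock's x line, angle not measured; the blade drops in within about 0.1 rad of it. It is sprung: it gives from 2.5 N to 7.5 N over 4 mm, then is solid; when blade meets slot it snaps up and the push fades. A light push does not turn it.
- bolt (a point): The hidden bolt, on the lock axis 39 mm below the keyhole (point fixed to the safe). With the key home, turn it clockwise seen from above (about 0.1 N m, the bolt is under load) until the blade is about 1.2 to 1.35 rad clockwise of the lock's x line: the bolt lets go. Solid stops at 1.5 rad clockwise and 0.95 rad anticlockwise. The core stays where left.
- safe_drawer (a joint): Drawer of the safe, m: 0 shut; a spring pushes it to 0.032 (out of the front, towards the safe's -x) as soon as the bolt lets go.
- cream_pot_1: Round white cream pot, 71 mm wide, 30 mm tall, loose bystander between stand and safe. Origin at the centre of the underside.
- vial_3: Small white vial with a yellow cap, 30 mm wide, 54 mm tall, loose bystander behind the pot. Origin at the centre of the underside.
Mind the look-alikes: they are no part of the job. Leave any green or orange look-alike of the key alone.

How it is judged:
On the way, in this order (a step that is already met when the one before it is completed fails the run):
1. the key is fully home in the lock while the drawer is still shut (z of key in the frame of keyhole below -0.0255 m and horizontal distance between key and keyhole below 0.005 m and value of joint safe_drawer below 0.004 m), for 0.2 s.
2. the bolt has let go and the drawer has sprung out (value of joint safe_drawer above 0.025 m), for 0.2 s.
At the end, for the whole second after the job is handed in: The drawer has sprung out by more than 25 mm; the key is left at rest in the lock with its lower end more than 24.5 mm below the keyhole's mouth and within 5 mm of its axis (value of joint safe_drawer above 0.025 m and z of key in the frame of keyhole below -0.0245 m and horizontal distance between key and keyhole below 0.005 m and linear speed of key below 0.02 m/s); the robot touches nothing.
It fails at once if the key is forced: more than 40 N between key and safe, summed over all contact points (contact force between key and drug_safe above 40 N).
It fails at once if the cream pot is shifted by more than 20 mm (distance of cream_pot_1 from where it was at the start of the episode above 0.02 m).
It fails at once if the vial is shifted by more than 20 mm (distance of vial_3 from where it was at the start of the episode above 0.02 m).
It also fails if it takes over 59 s, if anything falls off the work surface, if the arm or the gripper's body presses on something with over 40 N, if the wrist force passes 120 N, or if a joint passes its speed limit or range.

## Robot

A 6-joint arm with a two-finger parallel gripper is mounted at the origin on a cart in front of the work surface, level with it; the furniture and walls round the work are solid. World frame = base frame: x ahead of the robot, y to its left, z up, the work surface at z = 0. Lengths are in m, angles in rad, forces in N, time in s.
With the tool pointing down it reaches from about 0.25 to 0.775 m from the base axis. Payload 4 kg.
Tool frame: the origin (TCP) lies midway between the tips of the shut fingers; the grasp point (between the pads) lies 19 mm behind it; z points along the fingers, y is the line along which they close (so a half turn about z gives the same grasp; the last joint's range is limited). The gripper opens to 94 mm and grips with 3 to 60 N. Pads are 16 mm wide; open, the fingers measure 119 mm over their backs; the gripper's body (75 mm by 177 mm) begins 78 mm behind the grasp point.
Start: joints at [1.042, 0.087, 1.371, -0, 1.684, -0.103], TCP at [0.227, 0.501, 0.206] pointing down, gripper open.
Joint ranges: [-3.1, 3.1], [-0.76, 2.03], [0.27, 2.55], [-1.08, 4.22], [0.17, 2.65], [-2.57, 2.57]. Speed limits (rad/s): [2.79, 2.79, 3.14, 3.14, 3.14, 3.14].

## Interface

Orientations are given as [roll, pitch, yaw] about the fixed x, y, z axes, in that order (R = Rz(yaw) Ry(pitch) Rx(roll)).
In Python, from bench import robot gives the robot as it stands.
- The arm moves only by the tool servo_tool, never from a script. Its argument "moves" is a list of rows, each a list of 5 numbers: the shift along the tool's x, y, z in units of 25 mm (1.0 is 25 mm), then the turn about the tool's z in units of 6 degrees (1.0 is 6 degrees), then the closure, from 0 (fully open) to 1 (shut). In form: [[dx, dy, dz, yaw, gripper], ...]. A call has 1 to 10 rows; each row is the pose to reach, as a shift and turn from the pose commanded when the call began, along the tool's axes at that moment; what a row does not reach only later rows make up. A row lasts 1/12 s, in which the tool goes at most 41.7 mm and 7.16 degrees, less where a joint would pass 70% of its speed; a pose out of reach is approached as far as the arm can. A call with a gripper value outside its range is refused whole. The fingers move at their own pace and stop on an object; the grip force is fixed at half the most. Time passes only in rows, so rows that repeat a pose let the fingers close. It gives the time, the measured TCP pose, the force, the opening and the grip force at its end, in the units of the state.
- robot.get_obs(): the state, without advancing time (a new reading comes with each control period).
- robot.snapshot(name): name is "scene" or "top" or "wrist"; returns a dict with "image" (420x560x3 uint8, blue, green, red), "fx", "fy", "cx", "cy" (pixels), "k1" (the pictures are not rectified: a ray, as slopes to the right and down, at radius r is drawn at 1 + k1 r^2 times it, then the intrinsics apply), "eye" and "orientation" of the camera in the world; the wrist camera has in their place "T_tool_cam" (4x4, takes a point from camera to tool coordinates, whose origin is the TCP and whose axes are the flange's). Camera axes: x right, y down, z forward; pixel columns grow to the right and rows downward; lengths in m; the calibration is good to about 2 mm. A picture is of the moment at which its call begins: read the wrist's pose just before it. There is no depth.
- robot.close_job(): hands the job in; it is judged then, once.
The state is a dict: "time": time; "joint_positions": joint angles; "qvel": joint speeds; "joint_torque": joint torques, N m; "tool_pos": TCP position; "ee_rot": TCP orientation; "wrist_force": force on the tool from outside, world axes, zero at the start; "wrist_torque": the same for the moment, N m; "width": finger opening in m; "finger_force": force on a finger pad.
Only numpy, scipy, OpenCV 4.12 (cv2) and the standard library are available. Lean on these libraries where they do the work, as an engineer would, in place of code of your own. Each camera call takes 0.05 s, during which the arm holds its last target. There are 200 camera calls.

## Working session

There is one attempt and no reset: what is moved stays moved. The work goes in short steps, Python scripts to look and compute and a tool call to move; the robot and the scene stay as the last step left them, time stands still between calls to the robot, and variables do not carry over. Pictures are saved under pics/ and viewed, at most 10 in all, crops included, and the job is handed in when it is done.

Besides the shell and the picture viewer there is one more tool, called after ">>>" as name(argument=value, ...), one argument or row to a line, values as JSON. servo_tool: Moves the arm, as the interface text tells. Its arguments: {"type":"object","properties":{"moves":{"type":"array"}},"required":["moves"]}

```bash
mkdir -p pics; cat > h.py <<'E'
import numpy as np, cv2
from scipy.spatial.transform import Rotation as R
from bench import robot
def campose(s,o=None):
    if 'T_tool_cam' in s:
        o=o or robot.get_obs(); T=np.eye(4); T[:3,:3]=rot(o['ee_rot']); T[:3,3]=o['tool_pos']
        T=T@np.array(s['T_tool_cam']); return T[:3,3],T[:3,:3]
    return np.array(s['eye']),rot(s['orientation'])
def rot(v):
    v=np.array(v,float)
    if v.shape==(3,3): return v
    return R.from_euler('xyz',v).as_matrix() if v.size==3 else R.from_quat(v).as_matrix()
def K(s): return np.array([[s['fx'],0,s['cx']],[0,s['fy'],s['cy']],[0,0,1.]]),np.array([s['k1'],0,0,0.])
def px2w(s,P,uv,z):
    k,d=K(s); n=cv2.undistortPoints(np.array([[uv]],float),k,d)[0,0]
    r=P[1]@np.array([n[0],n[1],1]); return P[0]+r*(z-P[0][2])/r[2]
def w2px(s,P,X):
    k,d=K(s); c=P[1].T@(np.array(X,float)-P[0]); return cv2.projectPoints(c.reshape(1,3),np.zeros(3),np.zeros(3),k,d)[0].ravel()
def show():
    o=robot.get_obs(); 
    for a in('time','tool_pos','ee_rot','wrist_force','wrist_torque','width','finger_force','joint_positions'): print(a,np.round(o[a],4))
E
python3 - <<'E'
from h import *
show()
for n in('top','scene','wrist'):
    o=robot.get_obs();s=robot.snapshot(n);cv2.imwrite(f'pics/{n}0.png',s['image'])
    print(n,{k:v for k,v in s.items() if k!='image'})
E
```

```text
time 0.0
tool_pos [0.2269 0.5004 0.2043]
ee_rot [-3.1395e+00 -2.0000e-04  2.7158e+00]
wrist_force [-0.0316  0.1849  0.328 ]
wrist_torque [-0.0041  0.0289  0.0106]
width 0.0935
finger_force 0.0
joint_positions [ 1.0419  0.0879  1.3722  0.      1.6836 -0.1031]
top {'fx': 404.01516271216184, 'fy': 404.01516271216184, 'cx': 277.00015957183257, 'cy': 208.61481549189185, 'k1': -0.05166690306011647, 'eye': array([0.46569485, 0.09748974, 0.91438835]), 'orientation': array([-3.07105984,  0.00661115, -1.55717761])}
scene {'fx': 443.1594304598396, 'fy': 443.1594304598396, 'cx': 277.31842552283877, 'cy': 208.1631694768216, 'k1': -0.13456877768372238, 'eye': array([-0.14386533,  0.44121818,  0.44739107]), 'orientation': array([-2.03358968, -0.01580584, -2.04656384])}
wrist {'fx': 316.49371523258077, 'fy': 316.49371523258077, 'cx': 288.003467735419, 'cy': 211.17438239871524, 'k1': -0.04650432943917135, 'T_tool_cam': array([[-7.70146906e-05, -9.73807136e-01, -2.27375582e-01,
         6.53207561e-02],
       [ 9.99999983e-01, -3.71744684e-05, -1.79500043e-04,
        -9.22246192e-04],
       [ 1.66345857e-04, -2.27375592e-01,  9.73807123e-01,
        -1.79235984e-01],
       [ 0.00000000e+00,  0.00000000e+00,  0.00000000e+00,
         1.00000000e+00]])}
```

View pics/top0.png

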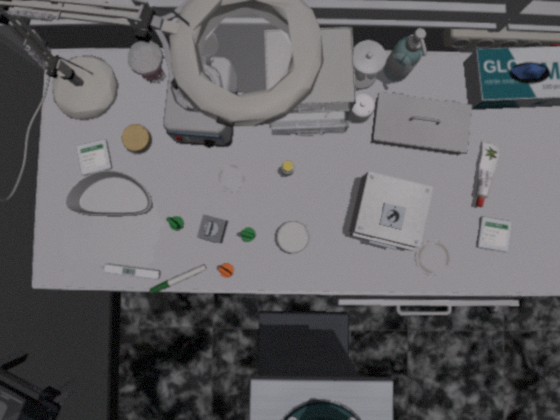

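View pics/scene0.png

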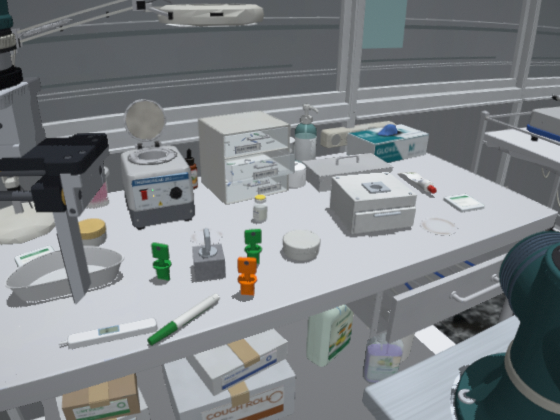

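The top view shows the stand near (212,229), the safe's lock plate near (393,215), the pot at (292,237), the vial at (287,168) and the look-alikes around the stand. I'll enlarge the stand and the lock.

```bash
python3 - <<'E'
from h import *
im=cv2.imread('pics/top0.png')
a=cv2.resize(im[185:285,162:262],None,fx=4,fy=4,interpolation=cv2.INTER_CUBIC)
b=cv2.resize(im[163:263,343:443],None,fx=4,fy=4,interpolation=cv2.INTER_CUBIC)
c=np.hstack([a,b]); c=cv2.convertScaleAbs(c,alpha=1.3)
cv2.imwrite('pics/c1.png',c)
E
```

```text
(no output)
```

View pics/c1.png

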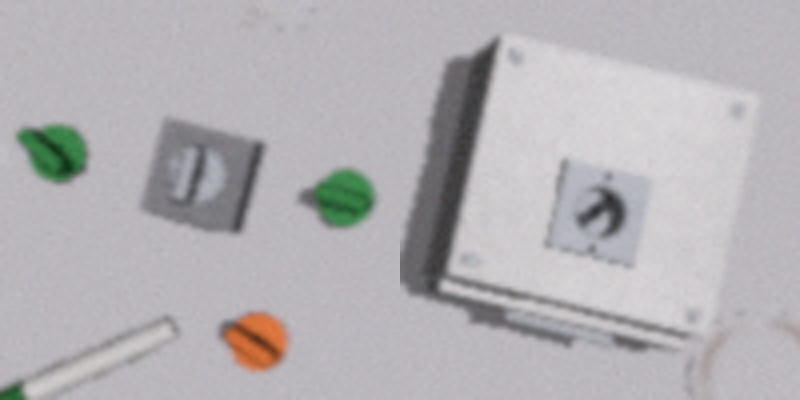

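```bash
python3 - <<'E'
from h import *
s=robot.snapshot('top');P=campose(s)
f=lambda u,v,z,x0,y0:px2w(s,P,(x0+u/4-.375,y0+v/4-.375),z)
S=lambda u,v,z:f(u,v,z,162,185); L=lambda u,v,z:f(u-400,v,z,343,163)
c=[S(167,118,.038),S(258,142,.038),S(236,230,.038),S(142,210,.038)]
print('stand',np.round(c,4),np.round(np.mean(c,0),4))
print('bow',np.round([S(190,146,.08),S(184,200,.08)],4))
print('g1 g2 o',np.round([S(58,153,.03),S(345,198,.03),S(258,341,.03)],4))
p=[L(606,174,.08),L(592,248,.08)];print('pips',np.round(p,4),np.mean(p,0),'axis',np.arctan2(*(p[0]-p[1])[[1,0]]))
c=[L(501,36,.075),L(757,95,.075),L(706,338,.075),L(448,275,.075)];print('safe',np.round(c,4),np.mean(c,0))
c=[L(564,159,.079),L(652,181,.079),L(635,267,.079),L(546,246,.079)];print('plate',np.round(c,4),np.mean(c,0))
print('pot',px2w(s,P,(292,237),.03),'vial',px2w(s,P,(287.5,168),.054))
E
```

```text
stand [[0.5134 0.2644 0.038 ]
 [0.501  0.2144 0.038 ]
 [0.4531 0.2253 0.038 ]
 [0.4632 0.2767 0.038 ]] [0.4827 0.2452 0.038 ]
bow [[0.4967 0.244  0.08  ]
 [0.4688 0.2465 0.08  ]]
g1 g2 o [[0.4937 0.3257 0.03  ]
 [0.4713 0.1671 0.03  ]
 [0.3929 0.2131 0.03  ]]
pips [[ 0.5329 -0.1393  0.08  ]
 [ 0.4944 -0.1318  0.08  ]] [ 0.51369566 -0.13554103  0.08      ] axis -0.19328951593457933
safe [[ 0.6053 -0.0859  0.075 ]
 [ 0.5761 -0.2211  0.075 ]
 [ 0.4486 -0.1926  0.075 ]
 [ 0.4797 -0.058   0.075 ]] [ 0.5273961 -0.1393889  0.075    ]
plate [[ 0.5406 -0.1177  0.079 ]
 [ 0.5297 -0.1637  0.079 ]
 [ 0.4849 -0.1544  0.079 ]
 [ 0.4952 -0.1081  0.079 ]] [ 0.51259611 -0.13596391  0.079     ]
pot [0.46638626 0.07058563 0.03      ] vial [0.61427093 0.08261372 0.054     ]
```

>>> servo_tool(
  moves=[
    [-1.5, -0.6, -0.2, -0.4, 0.4],
    [-3, -1.2, -0.4, -0.8, 0.4],
    [-4.5, -1.7, -0.6, -1.2, 0.4],
    [-6, -2.3, -0.4, -1.6, 0.4],
    [-7.5, -2.8, 0, -2, 0.4],
    [-9, -3.4, 0.5, -2.4, 0.4],
    [-10.5, -4, 1, -2.8, 0.4],
    [-12, -4.5, 1.4, -3.2, 0.4],
    [-13.5, -5.08, 1.8, -3.2, 0.4],
    [-13.5, -5.08, 1.8, -3.2, 0.4],
  ],
)

```text
time: 1.03
tool_pos: [0.485, 0.2399, 0.1572]
ee_rot: [-3.137, -0.002, 3.043]
wrist_force: [-0.5, 0.1, -1.1]
width: 0.0566
finger_force: 0.0
```

>>> servo_tool(
  moves=[
    [0, 0, 0, 0, 0.4],
    [0, 0, 0, 0, 0.4],
  ],
)

```text
time: 1.2
tool_pos: [0.4818, 0.2459, 0.1603]
ee_rot: [3.141, -0.001, 3.05]
wrist_force: [0.1, 0.1, -0.1]
width: 0.0562
finger_force: 0.0
```

```bash
python3 - <<'E'
from h import *
show(); s=robot.snapshot('wrist');cv2.imwrite('pics/w1.png',s['image']);P=campose(s)
print(w2px(s,P,[.4827,.2452,.042]),w2px(s,P,[.4827,.2452,.08]))
E
```

```text
time 1.2
tool_pos [0.4818 0.2459 0.1603]
ee_rot [ 3.1412e+00 -9.0000e-04  3.0502e+00]
wrist_force [ 0.1389  0.0503 -0.0818]
wrist_torque [ 0.0523 -0.0256  0.0253]
width 0.0562
finger_force 0.0
joint_positions [ 3.6660e-01  8.0800e-02  1.4670e+00  7.0000e-04  1.5945e+00 -1.1127e+00]
[287.56505159 208.37482225] [287.50954926 218.16985938]
```

View pics/w1.png

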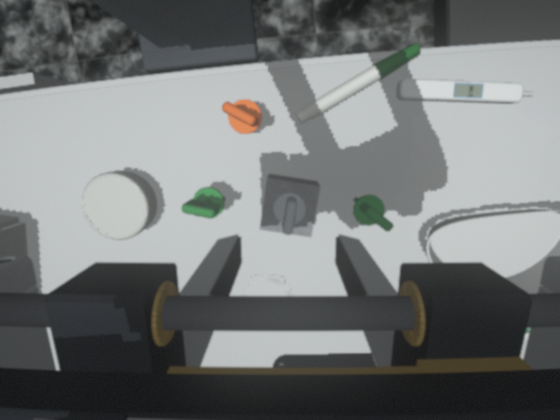

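The wrist view shows the stand at about (290,205) with the key's collar at (289,208), within 1–2 px of where I predicted it. I'll enlarge it.

```bash
python3 - <<'E'
from h import *
im=cv2.imread('pics/w1.png')
cv2.imwrite('pics/w1c.png',cv2.convertScaleAbs(cv2.resize(im[165:245,245:335],None,fx=7,fy=7,interpolation=cv2.INTER_CUBIC),alpha=1.8))
E
```

```text
(no output)
```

View pics/w1c.png

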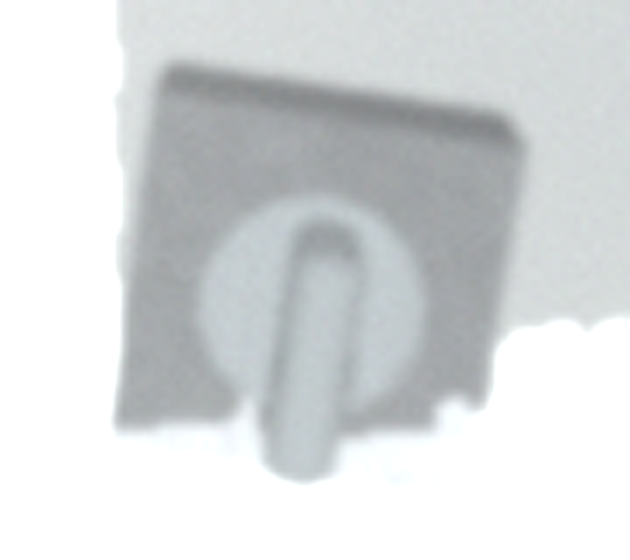

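```bash
python3 - <<'E'
from h import *
s=robot.snapshot('wrist');P=campose(s)
f=lambda u,v,z:px2w(s,P,(245+u/7-.43,165+v/7-.43),z)
print('collar',f(313,310,.042)); a,b=f(327,255,.08),f(303,462,.08); print('bow',a,b,(a+b)/2,np.linalg.norm(a-b),np.arctan2(*(a-b)[[1,0]]))
print(np.arctan2(*(f(160,75,.038)-f(118,428,.038))[[1,0]]))
E
```

```text
collar [0.48335624 0.24718255 0.042     ]
bow [0.46819741 0.2500483  0.08      ] [0.49367564 0.24488301 0.08      ] [0.48093652 0.24746566 0.08      ] 0.025996544101462498 2.941570143374204
2.9197013794346764
```

>>> servo_tool(
  moves=[
    [0, 0.05, 1, 0.5, 0.4],
    [0, 0.05, 2, 1, 0.4],
    [0, 0.05, 3, 1, 0.4],
    [0, 0.05, 4, 1, 0.4],
    [0, 0.05, 4.5, 1, 0.4],
    [0, 0.05, 4.5, 1, 0.4],
    [0, 0.05, 4.5, 1, 0.4],
  ],
)

```text
time: 1.88
tool_pos: [0.4817, 0.2479, 0.0484]
ee_rot: [3.142, -0.0, 2.948]
wrist_force: [-0.1, 0.6, 0.1]
width: 0.0563
finger_force: 0.0
```

>>> servo_tool(
  moves=[
    [0, 0, 0, 0, 0.6],
    [0, 0, 0, 0, 0.7],
    [0, 0, 0, 0, 0.8],
    [0, 0, 0, 0, 0.85],
    [0, 0, 0, 0, 0.9],
    [0, 0, 0, 0, 1],
    [0, 0, 0, 0, 1],
    [0, 0, 0, 0, 1],
  ],
)

```text
time: 2.55
tool_pos: [0.4823, 0.2471, 0.048]
ee_rot: [3.141, 0.0, 2.946]
wrist_force: [0.2, -0.3, -0.1]
width: 0.0086
finger_force: 30.0
```

```bash
python3 -c "
from h import *
show()"
```

```text
time 2.55
tool_pos [0.4823 0.2471 0.048 ]
ee_rot [3.1414e+00 1.0000e-04 2.9461e+00]
wrist_force [ 0.1647 -0.2952 -0.088 ]
wrist_torque [-0.0232 -0.0055 -0.0483]
width 0.0086
finger_force 29.9998
joint_positions [ 3.6870e-01  1.5400e-01  1.6160e+00  1.0000e-04  1.3714e+00 -1.0066e+00]
```

>>> servo_tool(
  moves=[
    [0, 0, -0.5, 0, 1],
    [0, 0, -1.5, 0, 1],
    [0, 0, -2.5, 0, 1],
    [0, 0, -3.5, 0, 1],
    [0, 0, -4.3, 0, 1],
    [0, 0, -4.3, 0, 1],
  ],
)

```text
time: 3.05
tool_pos: [0.4849, 0.2481, 0.1619]
ee_rot: [3.136, 0.009, 2.946]
wrist_force: [1.5, 0.3, 0.0]
width: 0.0087
finger_force: 30.0
```

```bash
python3 - <<'E'
from h import *
show()
a=robot.snapshot('top');b=robot.snapshot('scene');A=campose(a);B=campose(b)
def ray(s,P,uv): r=px2w(s,P,uv,P[0][2]-1)-P[0]; return r/np.linalg.norm(r)
r,q=ray(a,A,(247,55)),ray(b,B,(215,15))
print(r,q)
t=np.linalg.lstsq(np.c_[r,-q],B[0]-A[0],rcond=None)[0];print(t,A[0]+r*t[0],B[0]+q*t[1])
p=np.array([.5141,-.135]);th=2.946;x=np.array([np.cos(th),np.sin(th)]);y=np.array([np.sin(th),-np.cos(th)])
o=robot.get_obs();d=np.array([.577,-.149])-o['tool_pos'][:2];print(d@x/.025,d@y/.025)
E
```

```text
time 3.05
tool_pos [0.4849 0.2481 0.1619]
ee_rot [3.1359 0.0088 2.9461]
wrist_force [1.4752 0.3279 0.025 ]
wrist_torque [ 0.0112 -0.0029  0.0384]
width 0.0087
finger_force 30.0
joint_positions [ 3.6890e-01  7.9800e-02  1.4650e+00  1.0000e-04  1.5864e+00 -1.0065e+00]
[ 0.42067842  0.08142961 -0.90354794] [ 0.94029401 -0.3377396  -0.04217978]
[0.55743284 0.89597162] [0.70019482 0.14288128 0.41072105] [0.69861142 0.13861308 0.40959919]
-6.785192644752298 -14.811912160785214
```

>>> servo_tool(
  moves=[
    [-0.3, -1.5, 0, 0, 1],
    [-0.6, -3.1, 0, 0, 1],
    [-0.9, -4.6, 0, 0, 1],
    [-1.2, -6.2, 0, 0, 1],
    [-1.5, -7.8, 0, 0, 1],
    [-1.8, -9.3, 0, 0, 1],
    [-2.1, -10.9, 0, 0, 1],
    [-2.5, -12.5, 0, 0, 1],
    [-2.8, -14, 0, 0, 1],
    [-3.1, -15.6, 0, 0, 1],
  ],
)

```text
time: 3.98
tool_pos: [0.4809, -0.1517, 0.153]
ee_rot: [3.14, -0.004, 2.946]
wrist_force: [0.5, 0.8, -0.9]
width: 0.0089
finger_force: 30.0
```

>>> servo_tool(
  moves=[
    [-1.2, 0.2, 0, 0, 1],
    [-2.4, 0.4, 0.3, 0, 1],
    [-3.6, 0.7, 0.6, 0, 1],
    [-3.6, 0.7, 0.8, 0, 1],
    [-3.6, 0.7, 0.8, 0, 1],
    [-3.6, 0.7, 0.8, 0, 1],
  ],
)

```text
time: 4.48
tool_pos: [0.5724, -0.1502, 0.133]
ee_rot: [3.141, -0.005, 2.947]
wrist_force: [-0.6, 0.1, 0.2]
width: 0.009
finger_force: 30.0
```

```bash
python3 - <<'E'
from h import *
show(); s=robot.snapshot('wrist');cv2.imwrite('pics/w2.png',s['image']);P=campose(s)
u=w2px(s,P,[.5131,-.1357,.079]);print(u)
i,j=np.round(u).astype(int); im=s['image']
c=cv2.resize(im[max(j-40,0):j+40,i-40:i+40],(480,480),interpolation=cv2.INTER_CUBIC);print(max(j-40,0),i-40)
w=np.hstack([cv2.resize(im,(320,240)),np.zeros((240,0,3),np.uint8)]);w=cv2.copyMakeBorder(w,0,240,0,0,cv2.BORDER_CONSTANT)
cv2.imwrite('pics/w2c.png',np.hstack([w,cv2.convertScaleAbs(c,alpha=1.4)]))
E
```

```text
time 4.4833
tool_pos [ 0.5724 -0.1502  0.133 ]
ee_rot [ 3.1409 -0.0054  2.9466]
wrist_force [-0.6366  0.1248  0.1925]
wrist_torque [ 0.0452 -0.0495 -0.011 ]
width 0.009
finger_force 30.0
joint_positions [-3.5230e-01  2.0820e-01  1.3778e+00 -2.0000e-04  1.5610e+00 -1.7280e+00]
[293.20499194 143.5237734 ]
104 253
```

View pics/w2c.png

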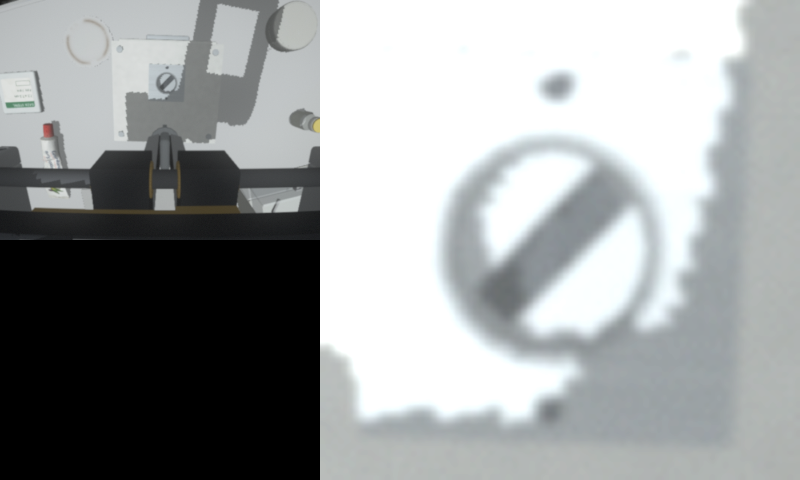

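The slot is clearly visible. It runs from crop (495,305) to (620,180), the bore is centred at (551,246), and the pips are at (557,87) and (550,410).

```bash
python3 - <<'E'
from h import *
s=robot.snapshot('wrist');P=campose(s);o=robot.get_obs();print(o['tool_pos'],o['ee_rot'])
f=lambda u,v,z:px2w(s,P,(253+(u-320)/6-.42,104+v/6-.42),z)
c=f(551,246,.079);print('bore',c,'r',[np.linalg.norm(f(*q,.079)-c) for q in((440,246),(662,246),(551,135),(551,358))])
ang=lambda a,b:np.arctan2(*(a-b)[[1,0]])
print('pips',ang(f(557,87,.08),f(550,410,.08)),(f(557,87,.08)+f(550,410,.08))/2)
print('slot',ang(f(620,180,.061),f(495,305,.061)),ang(f(598,160,.061),f(478,285,.061)))
# tool geometry
k=rot(o['ee_rot']); 
for zz in(.009,.038): print('collar/low px',zz,w2px(s,P,o['tool_pos']+k@[0,0,zz]))
cv2.imwrite('pics/x.png',s['image'])
im=s['image'][215:285,255:325];cv2.imwrite('pics/w2k.png',cv2.convertScaleAbs(cv2.resize(im,(560,560),interpolation=cv2.INTER_CUBIC),alpha=2))
E
```

```text
[ 0.57310277 -0.15057173  0.13540641] [ 3.14157956e+00 -9.01482936e-04  2.94622861e+00]
bore [ 0.51399861 -0.13755448  0.079     ] r [np.float64(0.01351334496210914), np.float64(0.013514641876144295), np.float64(0.013132897839069213), np.float64(0.0135553824151023)]
pips 2.9263936015292944 [ 0.51463751 -0.13738643  0.08      ]
slot 2.153360023885461 2.1716807211979274
collar/low px 0.009 [289.49085283 244.72613036]
collar/low px 0.038 [289.32648529 231.34029206]
```

View pics/w2k.png

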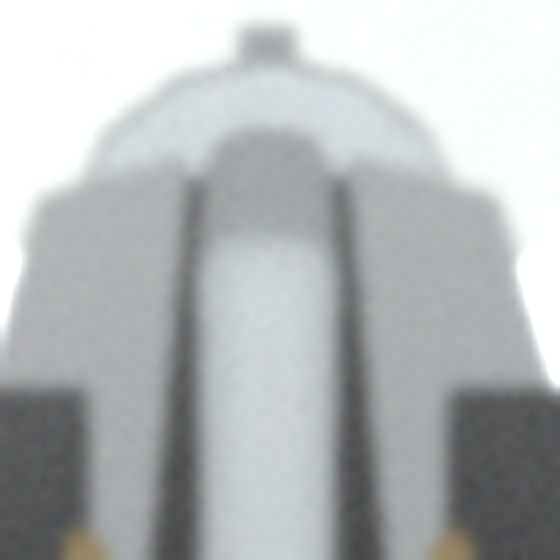

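```bash
python3 - <<'E'
from h import *
s=robot.snapshot('wrist');P=campose(s);o=robot.get_obs();Rt=rot(o['ee_rot']);t=np.array(o['tool_pos']);print(t,o['ee_rot'])
a=cv2.cvtColor(cv2.imread('pics/w2.png'),6);b=cv2.cvtColor(s['image'],6)
r=cv2.matchTemplate(b[90:200,240:350],a[117:173,266:324],cv2.TM_CCOEFF_NORMED);_,m,_,l=cv2.minMaxLoc(r)
# subpixel
r0=r[l[1]-1:l[1]+2,l[0]-1:l[0]+2];sx=(r0[1,0]-r0[1,2])/2/(r0[1,0]-2*r0[1,1]+r0[1,2]);sy=(r0[0,1]-r0[2,1])/2/(r0[0,1]-2*r0[1,1]+r0[2,1])
d=np.array([240+l[0]+sx-266,90+l[1]+sy-117]);print('shift',d,m)
bore=np.array([253+(551-320)/6-.42,104+246/6-.42])+d
w=px2w(s,P,bore,.079);q=Rt.T@(w-t);print('bore',bore,w,'tool',q)
e=px2w(s,P,(288.2,222.4),t[2]-.006);e=Rt.T@(e-t);print('collar edge tool',e)
k=np.array([e[0]-.016,e[1]]);print('key axis tool',k)
g=q[:2]-k;print('go tool mm',g*1e3,'units',g/.025,'world target TCP',t+Rt@np.r_[g,0])
E
```

```text
[ 0.57340416 -0.15069157  0.13605877] [-3.14143156e+00  4.42896604e-04  2.94618196e+00]
shift [ 0.1711731 -1.305809 ] 0.988324761390686
bore [291.2511731  143.27419098] [ 0.51348947 -0.13739013  0.079     ] tool [0.06138239 0.00142387 0.05703136]
collar edge tool [ 0.01530312 -0.00081018  0.00599335]
key axis tool [-0.00069688 -0.00081018]
go tool mm [62.07927506  2.23404923] units [2.483171   0.08936197] world target TCP [ 0.51294017 -0.13644614  0.13603092]
```

>>> servo_tool(
  moves=[
    [0.8, 0.03, 0, 1, 1],
    [1.6, 0.06, 0, 2, 1],
    [2.48, 0.09, 0, 3, 1],
    [2.48, 0.09, 0, 4, 1],
    [2.48, 0.09, 0, 5, 1],
    [2.48, 0.09, 0, 6, 1],
    [2.48, 0.09, 0, 7, 1],
    [2.48, 0.09, 0, 7.5, 1],
    [2.48, 0.09, 0, 7.5, 1],
    [2.48, 0.09, 0, 7.5, 1],
  ],
)

```text
time: 5.47
tool_pos: [0.5135, -0.1366, 0.1365]
ee_rot: [3.141, 0.001, 2.162]
wrist_force: [0.6, -0.1, -1.0]
width: 0.0087
finger_force: 30.0
```

>>> servo_tool(
  moves=[
    [0, 0, 0, 0, 1],
    [0, 0, 0, 0, 1],
    [0, 0, 0, 0, 1],
    [0, 0, 0, 0, 1],
  ],
)

```text
time: 5.8
tool_pos: [0.5138, -0.1366, 0.1355]
ee_rot: [3.142, -0.0, 2.161]
wrist_force: [0.4, -0.2, -0.2]
width: 0.0084
finger_force: 30.0
```

```bash
cat > go.py <<'E'
from h import *
import sys
show();o=robot.get_obs();Rt=rot(o['ee_rot']);T=np.array([float(v) for v in sys.argv[1:4]])
print('units',np.round(Rt.T@(T-o['tool_pos'])/.025,3))
E
python3 go.py .51305 -.1362 .117
```

```text
time 5.8
tool_pos [ 0.5138 -0.1366  0.1355]
ee_rot [ 3.1416 -0.      2.1611]
wrist_force [ 0.3616 -0.1655 -0.1558]
wrist_torque [-0.0552  0.0368  0.0275]
width 0.0084
finger_force 29.9999
joint_positions [-3.6660e-01  7.0800e-02  1.5275e+00  1.0000e-04  1.5434e+00 -9.5690e-01]
units [ 0.029 -0.015  0.738]
```

Next I correct by 0.75 mm and go down to just inside the mouth.

>>> servo_tool(
  moves=[
    [0.03, -0.015, 0.3, 0, 1],
    [0.03, -0.015, 0.5, 0, 1],
    [0.03, -0.015, 0.7, 0, 1],
    [0.03, -0.015, 0.75, 0, 1],
    [0.03, -0.015, 0.8, 0, 1],
    [0.03, -0.015, 0.85, 0, 1],
    [0.03, -0.015, 0.85, 0, 1],
  ],
)

```text
time: 6.38
tool_pos: [0.513, -0.1362, 0.114]
ee_rot: [-3.141, -0.0, 2.161]
wrist_force: [0.5, 0.2, -0.0]
width: 0.009
finger_force: 30.0
```

```bash
python3 go.py .51305 -.1362 .110
```

```text
time 6.3833
tool_pos [ 0.513  -0.1362  0.114 ]
ee_rot [-3.1415e+00 -3.0000e-04  2.1608e+00]
wrist_force [ 0.4603  0.2349 -0.0327]
wrist_torque [-0.0534  0.0093  0.0266]
width 0.009
finger_force 29.9998
joint_positions [-3.6630e-01  8.1100e-02  1.5599e+00  1.0000e-04  1.5009e+00 -9.5630e-01]
units [-0.001  0.     0.159]
```

>>> servo_tool(
  moves=[
    [0, 0, 0.1, 0, 1],
    [0, 0, 0.2, 0, 1],
    [0, 0, 0.24, 0, 1],
    [0, 0, 0.28, 0, 1],
    [0, 0, 0.28, 0, 1],
  ],
)

```text
time: 6.8
tool_pos: [0.5129, -0.1361, 0.1069]
ee_rot: [-3.141, -0.0, 2.161]
wrist_force: [0.3, 0.5, -0.4]
width: 0.0088
finger_force: 30.0
```

>>> servo_tool(
  moves=[
    [0, 0, 0.03, 0, 1],
    [0, 0, 0.06, 0, 1],
    [0, 0, 0.09, 0, 1],
    [0, 0, 0.12, 0, 1],
    [0, 0, 0.12, 0, 1],
  ],
)

```text
time: 7.22
tool_pos: [0.513, -0.1362, 0.104]
ee_rot: [-3.141, -0.0, 2.161]
wrist_force: [0.2, 0.7, -1.3]
width: 0.0086
finger_force: 30.0
```

>>> servo_tool(
  moves=[
    [0, 0, 0.03, 0, 1],
    [0, 0, 0.06, 0, 1],
    [0, 0, 0.09, 0, 1],
    [0, 0, 0.12, 0, 1],
    [0, 0, 0.12, 0, 1],
  ],
)

```text
time: 7.63
tool_pos: [0.513, -0.1361, 0.101]
ee_rot: [-3.141, -0.0, 2.161]
wrist_force: [0.4, 0.4, 0.3]
width: 0.0086
finger_force: 30.0
```

>>> servo_tool(
  moves=[
    [0, 0, 0.03, 0, 1],
    [0, 0, 0.06, 0, 1],
    [0, 0, 0.09, 0, 1],
    [0, 0, 0.12, 0, 1],
    [0, 0, 0.12, 0, 1],
  ],
)

```text
time: 8.05
tool_pos: [0.513, -0.1361, 0.098]
ee_rot: [-3.141, -0.0, 2.161]
wrist_force: [0.7, 0.1, -0.4]
width: 0.0092
finger_force: 30.0
```

>>> servo_tool(
  moves=[
    [0, 0, 0.02, 0, 1],
    [0, 0, 0.04, 0, 1],
    [0, 0, 0.06, 0, 1],
    [0, 0, 0.08, 0, 1],
    [0, 0, 0.08, 0, 1],
  ],
)

```text
time: 8.47
tool_pos: [0.513, -0.1361, 0.0961]
ee_rot: [-3.142, -0.0, 2.161]
wrist_force: [-0.4, 0.8, -0.1]
width: 0.0088
finger_force: 30.0
```

>>> servo_tool(
  moves=[
    [0, 0, 0.02, 0, 1],
    [0, 0, 0.04, 0, 1],
    [0, 0, 0.06, 0, 1],
    [0, 0, 0.08, 0, 1],
    [0, 0, 0.08, 0, 1],
  ],
)

```text
time: 8.88
tool_pos: [0.513, -0.1361, 0.0941]
ee_rot: [-3.142, -0.0, 2.161]
wrist_force: [-0.1, 0.8, -0.2]
width: 0.0091
finger_force: 30.0
```

The blade is 5 mm below the core's top with no push against it, so it is in the slot. I'll go on to home gently.

>>> servo_tool(
  moves=[
    [0, 0, 0.03, 0, 1],
    [0, 0, 0.06, 0, 1],
    [0, 0, 0.09, 0, 1],
    [0, 0, 0.12, 0, 1],
    [0, 0, 0.15, 0, 1],
    [0, 0, 0.15, 0, 1],
  ],
)

```text
time: 9.38
tool_pos: [0.5129, -0.1361, 0.0902]
ee_rot: [-3.141, -0.0, 2.161]
wrist_force: [-0.6, -0.5, -0.9]
width: 0.0087
finger_force: 30.0
```

>>> servo_tool(
  moves=[
    [0, 0, 0.02, 0, 1],
    [0, 0, 0.04, 0, 1],
    [0, 0, 0.05, 0, 1],
    [0, 0, 0.05, 0, 1],
  ],
)

```text
time: 9.72
tool_pos: [0.5131, -0.1362, 0.0892]
ee_rot: [3.142, -0.0, 2.161]
wrist_force: [0.4, -0.5, -0.4]
width: 0.0089
finger_force: 30.0
```

>>> servo_tool(
  moves=[
    [0, 0, 0.01, 0, 1],
    [0, 0, 0.02, 0, 1],
    [0, 0, 0.03, 0, 1],
    [0, 0, 0.03, 0, 1],
  ],
)

```text
time: 10.05
tool_pos: [0.5131, -0.1362, 0.089]
ee_rot: [3.141, 0.0, 2.161]
wrist_force: [-1.3, 1.1, 3.0]
width: 0.009
finger_force: 30.0
```

>>> servo_tool(
  moves=[
    [0, 0, 0.01, 0, 1],
    [0, 0, 0.02, 0, 1],
    [0, 0, 0.02, 0, 1],
    [0, 0, 0.02, 0, 1],
  ],
)

```text
time: 10.38
tool_pos: [0.5131, -0.1362, 0.089]
ee_rot: [3.141, 0.001, 2.161]
wrist_force: [-2.4, 0.6, 5.4]
width: 0.0088
finger_force: 30.0
```

>>> servo_tool(
  moves=[
    [0, 0, 0, 0.4, 1],
    [0, 0, 0, 0.8, 1],
    [0, 0, 0, 1.2, 1],
    [0, 0, 0, 1.6, 1],
    [0, 0, 0, 2, 1],
    [0, 0, 0, 2.4, 1],
    [0, 0, 0, 2.8, 1],
    [0, 0, 0, 3.2, 1],
  ],
)

```text
time: 11.05
tool_pos: [0.514, -0.1362, 0.089]
ee_rot: [3.139, 0.001, 1.824]
wrist_force: [-0.2, 1.5, 4.8]
width: 0.0086
finger_force: 30.0
```

```bash
python3 -c "
from h import *
show()"
```

```text
time 11.05
tool_pos [ 0.514  -0.1362  0.089 ]
ee_rot [3.1392e+00 1.0000e-03 1.8241e+00]
wrist_force [-0.2007  1.5111  4.8445]
wrist_torque [0.077  0.1942 0.111 ]
width 0.0086
finger_force 30.0049
joint_positions [-3.6610e-01  9.7400e-02  1.5933e+00  6.0000e-04  1.4483e+00 -6.1950e-01]
```

Torque is about 0.11 N m and the lateral forces are small, so I keep turning.

>>> servo_tool(
  moves=[
    [0, 0, 0, 0.4, 1],
    [0, 0, 0, 0.8, 1],
    [0, 0, 0, 1.2, 1],
    [0, 0, 0, 1.6, 1],
    [0, 0, 0, 2, 1],
    [0, 0, 0, 2.3, 1],
    [0, 0, 0, 2.6, 1],
    [0, 0, 0, 2.6, 1],
    [0, 0, 0, 2.6, 1],
  ],
)

```text
time: 11.8
tool_pos: [0.5141, -0.1363, 0.089]
ee_rot: [3.139, 0.0, 1.554]
wrist_force: [0.1, -0.1, 4.8]
width: 0.0088
finger_force: 30.0
```

```bash
python3 - <<'E'
from h import *
show(); a=cv2.imread('pics/top0.png'); b=robot.snapshot('top')['image']
c=[cv2.resize(i[215:275,340:440],(400,240),interpolation=cv2.INTER_CUBIC) for i in(a,b)]
cv2.imwrite('pics/t2.png',np.hstack(c))
E
```

```text
time 11.8
tool_pos [ 0.5141 -0.1363  0.089 ]
ee_rot [3.1389e+00 4.0000e-04 1.5543e+00]
wrist_force [ 0.0647 -0.1105  4.7532]
wrist_torque [ 0.0822  0.0956 -0.0339]
width 0.0088
finger_force 30.0011
joint_positions [-3.6620e-01  9.7400e-02  1.5933e+00  6.0000e-04  1.4482e+00 -3.4980e-01]
```

View pics/t2.png

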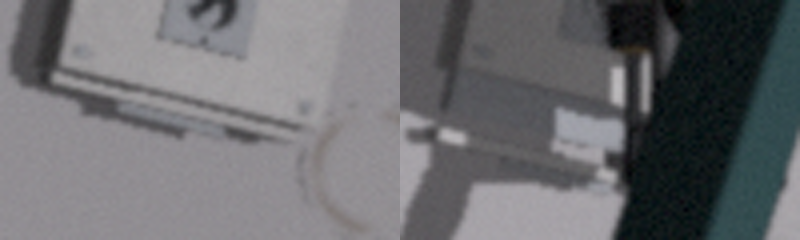

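The drawer has sprung out: its front and the gap behind it show in the right crop, and the torque has dropped. Now I release and lift away.

>>> servo_tool(
  moves=[
    [0, 0, -0.02, 0, 1],
    [0, 0, -0.04, 0, 0.9],
    [0, 0, -0.04, 0, 0.6],
    [0, 0, -0.04, 0, 0.5],
    [0, 0, -0.04, 0, 0.4],
    [0, 0, -0.04, 0, 0.4],
    [0, 0, -0.04, 0, 0.4],
    [0, 0, -0.04, 0, 0.4],
  ],
)

```text
time: 12.52
tool_pos: [0.5129, -0.1362, 0.0887]
ee_rot: [-3.141, -0.0, 1.553]
wrist_force: [0.3, -0.5, -0.9]
width: 0.0459
finger_force: 0.0
```

>>> servo_tool(
  moves=[
    [0, 0, -0.3, 0, 0.4],
    [0, 0, -0.8, 0, 0.4],
    [0, 0, -1.5, 0, 0.4],
    [0, 0, -2.3, 0, 0.4],
    [0, 0, -3.1, 0, 0.4],
    [0, 0, -4, 0, 0.4],
    [0, 0, -4, 0, 0.4],
    [0, 0, -4, 0, 0.4],
  ],
)

```text
time: 13.18
tool_pos: [0.5143, -0.1366, 0.1918]
ee_rot: [3.137, 0.002, 1.553]
wrist_force: [-0.7, 0.4, -0.3]
width: 0.0565
finger_force: 0.0
```

```bash
python3 - <<'E'
from h import *
show(); a=robot.snapshot('scene')['image']; b=robot.snapshot('wrist')['image']
c=cv2.resize(a[130:250,240:420],(450,300)); cv2.imwrite('pics/e.png',np.hstack([c,cv2.resize(b[:,:400],(286,300))]))
E
```

```text
time 13.1833
tool_pos [ 0.5143 -0.1366  0.1918]
ee_rot [3.1365e+00 1.8000e-03 1.5534e+00]
wrist_force [-0.693   0.4348 -0.2882]
wrist_torque [-0.0923  0.0074  0.0057]
width 0.0565
finger_force 0.0
joint_positions [-3.6630e-01  4.6200e-02  1.4412e+00  1.0000e-04  1.6488e+00 -3.4900e-01]
```

View pics/e.png

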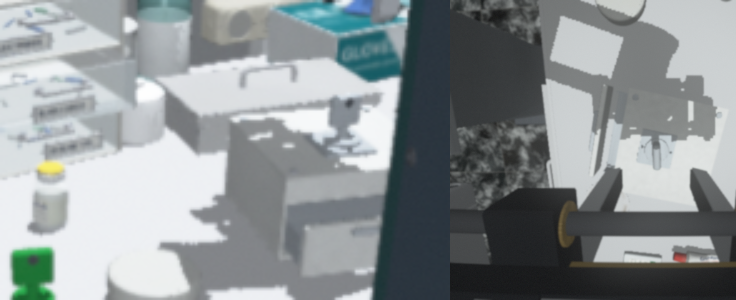

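The key stands home with its collar on the plate, the drawer is out, the pot and vial are where they were, and the gripper is clear.

```bash
python3 -c "
from bench import robot
print(robot.close_job())"
```

```text
the job is handed in; nothing more can be done
None
```

The key is fully home in the lock and turned, the drawer has sprung out, the pot and vial look undisturbed, and I handed the job in at about 13 s (no verdict was returned).

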